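# Set the lapping machine's speed by clicks and start it

### The arm

A 6-joint arm with a two-finger parallel gripper is mounted at the origin on the work surface. World frame = base frame: x ahead of the robot, y to its left, z up, the work surface at z = 0. Lengths are in mm, angles in rad, forces in N, time in s.
With the tool pointing down it reaches from about 375 to 750 mm from the base axis. Payload 9 kg.
Tool frame: the origin (TCP) lies on the centre line of the jaws, within the pads' length; the fingertips stand ahead of it and the grasp point (between the pads) lies 2 mm behind it (robot.nose_length is the z of the fingertips in the tool frame, in mm); z points along the fingers, y is the line along which they close (so a half turn about z gives the same grasp; the last joint's range is limited). The gripper opens to 85 mm and grips with 20 to 120 N. Pads are 22 mm wide; open, the fingers measure 114 mm over their backs; the gripper's body (76 mm by 85 mm) begins 54 mm behind the grasp point. The pads swing forward as they close: fully open they stand 13 mm farther back than shut.
Start: joints at [0.972, 0.104, 0.097, 1.564, 0, 1.353], TCP at [223.004, 557.049, 248.331] pointing down, gripper open.
Joint ranges: [-2.99, 2.99], [-0.84, 1.86], [-1.1, 1.16], [-1.84, 2.11], [-1.51, 1.56], [-3.14, 3.14]. Speed limits (rad/s): [2.22, 2.22, 2.57, 3.14, 3.14, 3.14].

### API

Orientations are given as a unit quaternion [w, x, y, z].
In Python, from station import robot, cams gives the robot as it stands.
- The arm moves only by the tool drive_tool, never from a script. Its argument "steps" is a list of rows, each an object of numbers: "fingers": the closure, from 0 (fully open) to 1 (shut); "tx", "ty", "tz": the shift along the tool's x, y, z in units of 40 mm (1.0 is 40 mm); "twist": the turn about the tool's z in units of 5 degrees (1.0 is 5 degrees). A call has 1 to 12 rows; each row is the pose to reach, as a shift and turn from the pose commanded when the call began, along the tool's axes at that moment; what a row does not reach only later rows make up. A row lasts 1/12 s, in which the tool goes at most 41.7 mm and 7.16 degrees, less where a joint would pass 70% of its speed; a pose out of reach is approached as far as the arm can. A call with a gripper value outside its range is refused whole. The fingers move at their own pace and stop on an object; the grip force is fixed at half the most. Time passes only in rows, so rows that repeat a pose let the fingers close. It gives the time, the measured TCP pose, the force, the opening and the grip force at its end, in the units of the state.
- robot.get_obs(): the state, without advancing time (a new reading comes with each control period).
- cams.read_camera(name): name is "scene" or "top" or "wrist"; returns a dict with "img" (480x640x3 uint8, blue, green, red), "mtx" (3x3 intrinsics, pixels), "D" ([k1, k2, p1, p2, k3] as OpenCV has them; the pictures are not rectified), "cam_to_world" (4x4, takes a point from camera to world coordinates). Camera axes: x right, y up, looking along -z (the intrinsics and any distortion apply to the point x, -y, -z); pixel columns grow to the right and rows downward; lengths in mm; the calibration is good to about 2 mm. A picture is of the moment at which its call begins. There is no depth.
- robot.job_done(): hands the job in; it is judged then, once.
The state is a dict: "t": time; "qpos": joint angles; "dq": joint speeds; "joint_efforts": joint torques, N m; "position": TCP position; "tcp_rot": TCP orientation; "ft_force": force on the tool from outside, world axes, zero at the start; "moment": the same for the moment, N m; "grip_width": opening from 0.0 (shut) to 1.0 (fully open); "grip_force": force on a finger pad.
Only numpy, scipy, OpenCV 4.12 (cv2) and the standard library are available. Lean on these libraries where they do the work, as an engineer would, in place of code of your own. Each camera call takes 0.05 s, during which the arm holds its last target. There are 200 camera calls.

### The job

Set the lapping machine to speed 4: with a fingertip against the side of the selector's handle, gently push it round clockwise, click by click, until it rests at the fourth bar mark after the round off mark, without ever going on towards the fifth. Then press the large round button fully down to start the machine, let it spring back, and move clear. Do not press the small button, and leave everything else on the bench standing or lying where it is; nothing is to be gripped or picked up.

Things in the scene. Friction and masses are not known exactly. Their poses are not given: they have to be found in the camera images.
- controller: Grey speed controller, fixed to the bench. Origin on the bench right under the selector's axis; the box spans x -100 to +85 mm, y -90 to +90 mm of its frame; flat top 60 mm above the bench. z up, x away from the operator.
- off_mark (a point): The round white off dot, on the box's top 64 mm from the selector's axis on the controller's +y side. From it, clockwise seen from above and 30 degrees apart, lie six white bars, 58 to 76 mm from the axis, each longer than the last: 1 to 6. Bar 3 is on the controller's +x side, bar 6 on its -y side.
- selector (a joint): Angle in rad, growing clockwise seen from above: 0 = off (handle along the controller's +y), 0.5236 more a click: 2.094 at bar 4. Stops just beyond 0 and 3.14. A spring detent holds each position: push half-way to the next (0.26 rad, up to 0.25 N m, some 6 N at the handle point), a little past the ridge, and it jumps on by itself and stays. Starts at off, 1 or 2, rarely caught on the ridge between. The handle points at controller yaw + pi/2 - angle.
- handle (a point): Point in the selector's handle, 42 mm out from the axis, 83 mm above the bench. The selector is black: a disc (radius 30 mm, 8 mm high) on the box's top carries an upright bar 14 mm thick, 68 to 98 mm above the bench, reaching 55 mm out from the axis on the pointer side (white line on top) and 22 mm on the other. The point's y axis points out along the handle, z up.
- start_top (a point): Centre of the top of the large black round button (38 mm across), 67 mm above the bench, in a 54 mm collar (10 mm lower than the button) on a grey box 70 x 70 x 45 mm fixed to the bench. z up.
- start (a joint): Travel of the large button in m: 0 out, 0.006 fully down; it takes about 5 N and springs back.
- jog_top (a point): Centre of the top of the small black round button (18 mm across), 67 mm above the bench, on a box like the other (70 x 70 x 45 mm); the two boxes may change places. Not to be pressed.
- jog (a joint): Travel of the small button in m: 0 out, 0.006 fully down.
- small_ring_mid (a point): Centre of a loose brass ring, 30 mm across, 8 mm high, lying on the controller's top near its front right corner.
- oil_mid (a point): Centre of a standing white oil bottle, 40 mm across, 90 mm high.
- driver_mid (a point): Centre of a lying screwdriver, 180 mm long, 26 mm thick.
- mount_ring_mid (a point): Centre of a lying aluminium lens ring, 68 mm across, 12 mm high.
- jar_mid (a point): Centre of a standing glass jar, 56 mm across, 70 mm high.
- brush_mid (a point): Centre of a lying flat brush, 170 mm long, 42 mm wide, 20 mm high.
- cup_mid (a point): Centre of a standing aluminium cup, 70 mm across, 80 mm high.
There are look-alikes about, which are no part of the job. Leave any pink or red look-alike of the part that bears start_top alone.

How it is judged (in metres and radians):
On the way, in this order (a step that is already met when the one before it is completed fails the run):
1. the selector rests at speed 4 (the fourth bar) (value of joint selector between 1.964 and 2.224 rad and velocity of joint selector between -0.3 and 0.3 rad/s), for 0.3 s.
2. the large button is pressed fully down (value of joint start above 0.0045 m), for 0.03 s.
At the end, for the whole second after the job is handed in: the selector rests at speed 4 (joint within 0.13 rad of 2.094), both buttons are fully out, and nothing is touched (value of joint selector between 1.964 and 2.224 rad and velocity of joint selector between -0.1 and 0.1 rad/s and value of joint each of start, jog below 0.0015 m).
It fails at once if the selector goes past speed 4 over the ridge towards 5 (joint above 2.40 rad) (value of joint selector above 2.4 rad).
It fails at once if the large button is pressed while the selector is not at speed 4 (value of joint start above 0.003 m and not (value of joint selector between 1.964 and 2.224 rad)).
It fails at once if the small button is pressed (value of joint jog above 0.003 m).
It fails at once if the selector is squeezed or forced (more than 30 N between fingers and selector) (contact force between the fingers and selector above 30 N).
It fails at once if something else on the bench is moved or lifted by more than 15 mm (distance of any of small_ring_mid, oil_mid, driver_mid, mount_ring_mid, jar_mid, brush_mid, cup_mid from where it was at the start of the episode above 0.015 m).
It also fails if it takes over 51 s, if anything falls off the work surface, if the arm or the gripper's body presses on something with over 40 N, if the wrist force passes 120 N, or if a joint passes its speed limit or range.

## Working session

There is one attempt and no reset: what is moved stays moved. The work goes in short steps, Python scripts to look and compute and a tool call to move; the robot and the scene stay as the last step left them, time stands still between calls to the robot, and variables do not carry over. Pictures are saved under pics/ and viewed, at most 10 in all, crops included, and the job is handed in when it is done.

Besides the shell and the picture viewer there is one more tool, called as name(argument=value, ...) on one line, values as JSON. drive_tool: Moves the arm, as the interface text tells. Its arguments: {"type":"object","properties":{"steps":{"type":"array","items":{"type":"object","properties":{"fingers":{"type":"number"},"tx":{"type":"number"},"ty":{"type":"number"},"tz":{"type":"number"},"twist":{"type":"number"}}}}},"required":["steps"]}

```bash
mkdir -p pics; ls
cat > h.py <<'E'
from station import robot, cams
import numpy as np, cv2
def snap(n,f):
    c=cams.read_camera(n); cv2.imwrite(f'pics/{f}.png',c['img']); np.savez(f'{f}.npz',**c); return c
def px2w(f,uv,z):
    c=np.load(f+'.npz'); p=cv2.undistortPoints(np.array([[uv]],float),c['mtx'],c['D'])[0,0]
    T=c['cam_to_world']; d=T[:3,:3]@np.array([p[0],-p[1],-1]); o=T[:3,3]
    return o+d*(z-o[2])/d[2]
def w2px(f,P):
    c=np.load(f+'.npz'); T=np.linalg.inv(c['cam_to_world']); q=T[:3,:3]@np.array(P,float)+T[:3,3]
    return cv2.projectPoints(np.array([[q[0],-q[1],-q[2]]]),np.zeros(3),np.zeros(3),c['mtx'],c['D'])[0].ravel()
E
python3 - <<'E'
from h import *
snap('top','top0');snap('scene','scene0')
print(robot.get_obs(), robot.nose_length)
E
```

```text
pics
{'t': 0.1, 'qpos': array([ 9.72334364e-01,  1.04629404e-01,  9.65459730e-02,  1.56392223e+00,
       -2.98368331e-05,  1.35307952e+00]), 'dq': array([-1.53594175e-03, -8.87218880e-04,  1.42696656e-03,  1.36130572e-03,
       -8.53787694e-05, -1.88325743e-03]), 'joint_efforts': array([ 6.31970834e-03, -5.58206964e+01,  5.04719925e+01,  1.30765172e-02,
       -3.39662083e-04,  1.19039626e-05]), 'position': array([222.80901139, 556.78436458, 247.60546065]), 'tcp_rot': array([-2.26272935e-04,  1.89224712e-01,  9.81933624e-01, -5.60933422e-04]), 'ft_force': array([0.80057404, 0.61510951, 0.10104982]), 'moment': array([-0.00249062,  0.00517957,  0.00911931]), 'grip_force': 0.0, 'grip_width': 0.9977292041507789} 17.0
```

View pics/top0.png

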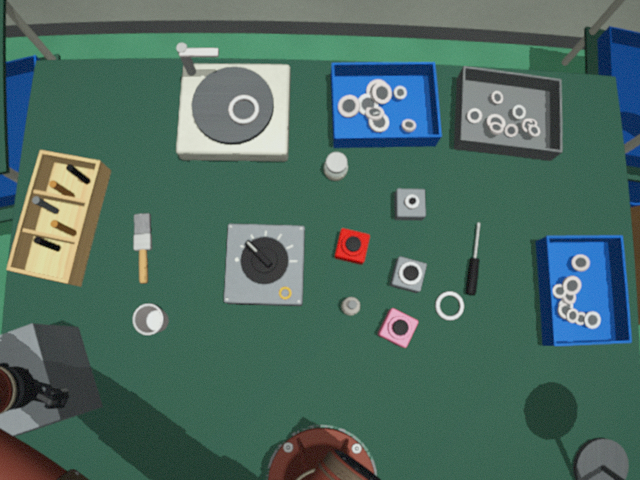

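View pics/scene0.png

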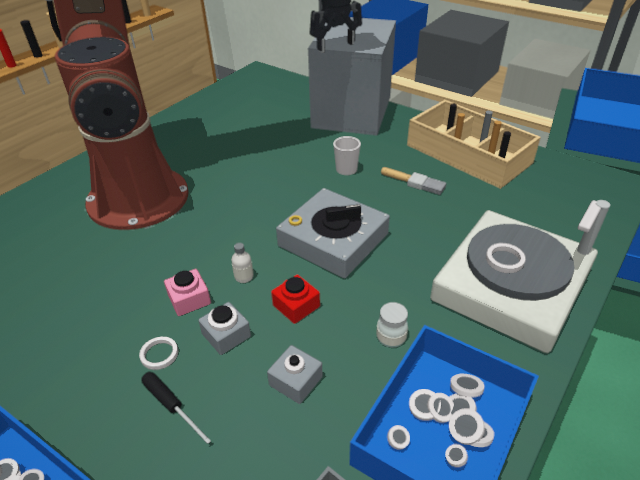

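The top view shows the controller at (265,264). Candidates for the large button are grey with a large black cap (409,273), grey with a small cap = jog (411,203), red (353,245) and pink (400,327). I choose the grey one at (409,273) and check it in a close crop.

Run:
```python
from h import *
i=cv2.imread('pics/top0.png')
a=cv2.resize(i[215:315,215:315],(600,600),interpolation=cv2.INTER_CUBIC)
b=cv2.resize(i[180:300,390:430],(200,600),interpolation=cv2.INTER_CUBIC)
cv2.imwrite('pics/crop1.png',np.hstack([a,b]))
```

```text
(no output)
```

View pics/crop1.png

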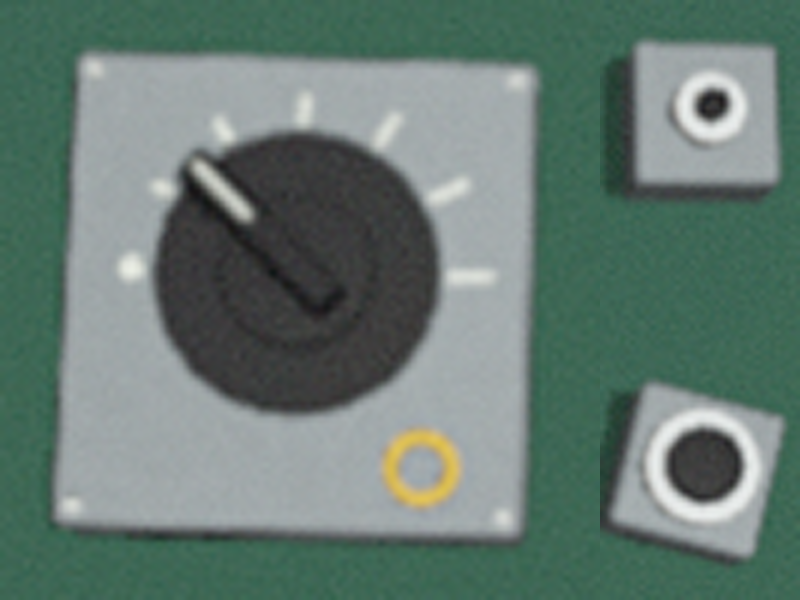

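Run:
```python
from h import *
def f(c,z,o=(215,215),s=6): return px2w('top0',[(c[0]+.5)/s-.5+o[0],(c[1]+.5)/s-.5+o[1]],z)
fl=(600,0)
off=f((130,267),60); b6=f((470,276),60); b3=f((305,108),60)
print(off,b6,b3)
C=[f(c,60) for c in [(80,55),(537,66),(522,540),(55,525)]]; print(np.round(C,1))
for z in (60,): 
  print('disc',f((298,272),60))
tip=f((197,158),98); wl=f((248,215),98); tail=f((326,302),98)
print('handle',tip,wl,tail)
d=off-b6; yaw_y=np.arctan2(d[1],d[0]); print('ctrl yaw',yaw_y-np.pi/2, np.linalg.norm(d))
ax=(off*67+b6*64)/131; print('axis',ax)
h=tip-tail; print('sel', yaw_y-np.arctan2(h[1],h[0]), 'len',np.linalg.norm(h), np.linalg.norm((tip-ax)[:2]))
print('start',f((704-600,465),67,(390,180),5)); print('jog',f((712-600,104),67,(390,180),5))
for n,p in dict(oil=(350,306),red=(353,245),pink=(400,327),cup=(148,320),jar=(336,165),ring=(285,293)).items(): print(n,px2w('top0',p,60).round())
print(np.load('top0.npz')['cam_to_world'].round(2))
```

```text
[505.99838896 207.10635413  60.        ] [505.5242562   76.07872889  60.        ] [569.85168636 141.88467695  60.        ]
[[588.9 230.4  60. ]
 [588.5  52.3  60. ]
 [404.7  53.6  60. ]
 [406.1 231.6  60. ]]
disc [505.56721328 142.26741206  60.        ]
handle [542.43808198 178.70046654  98.        ] [521.20746521 158.67152794  98.        ] [489.04940374 128.32267807  98.        ]
ctrl yaw -0.0036185551685647965 131.02848308241119
axis [505.76675158 143.09285783  60.        ]
sel 0.8107874881453727 len 73.40485361929069 51.11446244255915
start [ 482.34918565 -195.14857703   67.        ]
jog [ 653.90628194 -200.71575911   67.        ]
oil [404. -57.  60.]
red [545. -62.  60.]
pink [ 358. -172.   60.]
cup [360. 405.  60.]
jar [738. -20.  60.]
ring [430.  92.  60.]
[[ 2.00000e-02  9.80000e-01 -1.80000e-01  3.20700e+02]
 [-1.00000e+00  2.00000e-02  2.00000e-02  3.73600e+01]
 [ 2.00000e-02  1.80000e-01  9.80000e-01  1.34431e+03]
 [ 0.00000e+00  0.00000e+00  0.00000e+00  1.00000e+00]]
```

The dot and bars give the selector axis at (506,143) and yaw ≈ 0. Handle angle is ≈ 0.81, so it is on the ridge between bars 1 and 2. The crop confirms start is the grey box with the wide cap, at (482,-195). The measured bar/dot distances match those given. I'll move above the handle's counter-clockwise side with the fingers shut.

drive_tool(steps=[{"fingers": 1,"tx": -0.85,"ty": -0.47,"tz": 0,"twist": 0.8},{"fingers": 1,"tx": -1.7,"ty": -0.94,"twist": 1.6},{"fingers": 1,"tx": -2.55,"ty": -1.41,"twist": 2.4},{"fingers": 1,"tx": -3.4,"ty": -1.88,"twist": 3.2},{"fingers": 1,"tx": -4.25,"ty": -2.35,"twist": 4},{"fingers": 1,"tx": -5.1,"ty": -2.82,"twist": 4.9},{"fingers": 1,"tx": -5.95,"ty": -3.29,"twist": 4.9},{"fingers": 1,"tx": -6.8,"ty": -3.76,"twist": 4.9},{"fingers": 1,"tx": -7.65,"ty": -4.23,"twist": 4.9},{"fingers": 1,"tx": -8.5,"ty": -4.7,"twist": 4.9},{"fingers": 1,"tx": -9.3,"ty": -5.13,"twist": 4.9},{"fingers": 1,"tx": -10.14,"ty": -5.59,"twist": 4.9}])

```text
invalid input
```

drive_tool(steps=[{"fingers": 1,"tz": 0.8},{"fingers": 1,"tz": 1.6},{"fingers": 1,"tz": 2.4},{"fingers": 1,"tz": 2.4},{"fingers": 1,"tz": 2.4}])

```text
invalid input
```

Run:
```python
from h import *
snap('top','top1');snap('wrist','w1')
o=robot.get_obs();print(o['t'],o['position'],o['tcp_rot'],o['grip_width'],o['qpos'])
i=cv2.imread('pics/top1.png')
cv2.imwrite('pics/crop2.png',cv2.hconcat([cv2.resize(i[215:315,215:315],(400,400),interpolation=cv2.INTER_CUBIC),cv2.resize(cv2.imread('pics/w1.png'),(400,300)).copy() if 0 else cv2.copyMakeBorder(cv2.resize(cv2.imread('pics/w1.png'),(400,300)),0,100,0,0,0)]))
```

```text
0.2 [222.8831014  556.87571597 247.84857866] [-1.49040708e-04  1.89259845e-01  9.81926967e-01 -3.47964113e-04] 0.9996255906297061 [ 9.72304392e-01  1.04446937e-01  9.67935560e-02  1.56390002e+00
 -2.57596324e-06  1.35312105e+00]
```

View pics/crop2.png

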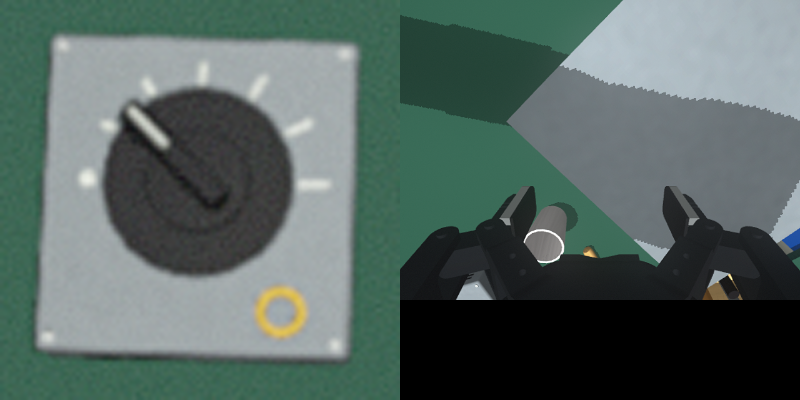

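Run:
```python
from h import *
for z in (0,100,150,200,230): print(z,px2w('w1',(171,194),z).round(),px2w('w1',(380,398),z).round(), [px2w('top1',p,z).round()[:2] for p in ((78,325),(100,378),(0,330))])
```

```text
0 [160. 412.   0.] [501. 534.   0.] [array([344., 596.]), array([220., 532.]), array([322., 801.])]
100 [158. 458. 100.] [408. 548. 100.] [array([342., 554.]), array([227., 495.]), array([322., 744.])]
150 [157. 481. 150.] [361. 555. 150.] [array([341., 533.]), array([231., 477.]), array([322., 715.])]
200 [156. 505. 200.] [315. 562. 200.] [array([340., 513.]), array([235., 458.]), array([322., 687.])]
230 [156. 519. 230.] [287. 566. 230.] [array([340., 500.]), array([237., 447.]), array([322., 670.])]
```

drive_tool(steps=[{"fingers": 1,"tx": 0,"ty": 0,"tz": 0,"twist": 0}])

```text
t: 0.28
position: [222.9, 556.9, 248.0]
tcp_rot: [-0.0, 0.189, 0.982, -0.0]
ft_force: [-0.3, -0.9, 0.5]
grip_width: 0.882
grip_force: 0.0
```

drive_tool(steps=[{"fingers": 1,"tx": -0.4,"ty": -0.2,"tz": -0.5,"twist": 0.8},{"fingers": 1,"tx": -1.3,"ty": -0.7,"tz": -0.5,"twist": 1.6},{"fingers": 1,"tx": -2.2,"ty": -1.2,"tz": -0.5,"twist": 2.4},{"fingers": 1,"tx": -3.1,"ty": -1.7,"tz": -0.5,"twist": 3.2},{"fingers": 1,"tx": -4.0,"ty": -2.2,"tz": -0.5,"twist": 4},{"fingers": 1,"tx": -4.9,"ty": -2.7,"tz": -0.5,"twist": 4.9},{"fingers": 1,"tx": -5.8,"ty": -3.2,"tz": -0.5,"twist": 4.9},{"fingers": 1,"tx": -6.7,"ty": -3.7,"tz": -0.5,"twist": 4.9},{"fingers": 1,"tx": -7.6,"ty": -4.2,"tz": -0.3,"twist": 4.9},{"fingers": 1,"tx": -8.5,"ty": -4.7,"tz": 0,"twist": 4.9},{"fingers": 1,"tx": -9.4,"ty": -5.2,"tz": 0,"twist": 4.9},{"fingers": 1,"tx": -10.14,"ty": -5.59,"tz": 0,"twist": 4.9}])

```text
t: 1.28
position: [517.4, 196.2, 247.5]
tcp_rot: [-0.0, 0.394, 0.919, -0.0]
ft_force: [0.4, 0.6, -0.3]
grip_width: -0.002
grip_force: 0.0
```

drive_tool(steps=[{"fingers": 1,"tx": 0,"ty": 0,"tz": 0.8,"twist": 0},{"fingers": 1,"tx": 0,"ty": 0,"tz": 1.6,"twist": 0},{"fingers": 1,"tx": 0,"ty": 0,"tz": 2.4,"twist": 0},{"fingers": 1,"tx": 0,"ty": 0,"tz": 2.4,"twist": 0},{"fingers": 1,"tx": 0,"ty": 0,"tz": 2.4,"twist": 0}])

```text
t: 1.7
position: [515.2, 198.5, 151.3]
tcp_rot: [-0.001, 0.393, 0.919, -0.001]
ft_force: [0.2, -1.1, 1.3]
grip_width: 0.003
grip_force: 0.0
```

Run:
```python
from h import *
snap('top','top2');snap('wrist','w2')
o=robot.get_obs();print(o['t'],o['position'],o['tcp_rot'],o['grip_width'],o['qpos'])
cv2.imwrite('pics/w2s.png',cv2.imread('pics/w2.png'))
```

```text
1.8 [517.30293997 198.98222199 154.66097686] [1.06636015e-03 3.93138081e-01 9.19478582e-01 6.70682013e-04] -0.00024931509929174904 [ 1.31158385e-01 -3.54457402e-02 -2.14971614e-01  1.38875184e+00
  6.60794597e-05  9.39243149e-01]
```

View pics/w2s.png

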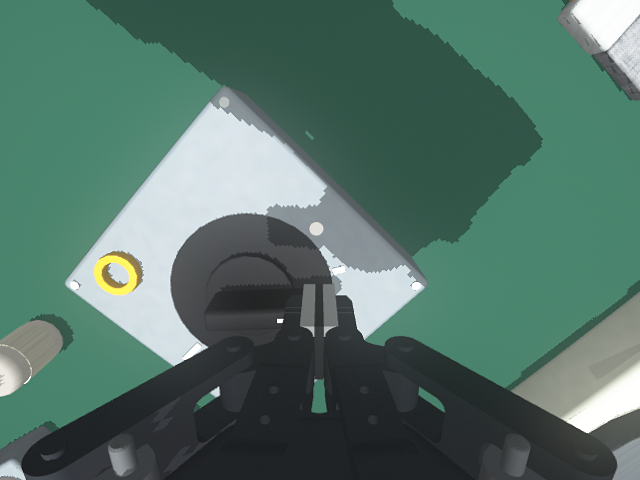

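The wrist view shows the handle horizontal at (205–300, ~310), the off dot at (316,229) and the shut fingertips at (320,290). I check these against my model before descending.

Run:
```python
from h import *
print(px2w('w2',(316,229),60),px2w('w2',(338,268),60))
print('tip px', w2px('w2',[517,199,137]))
ax=np.array([505.8,143.1]);u=np.array([.724,.690]);n=np.array([-.690,.724])
for r in(-22,55):
  for s in(-7,7): print(r,s,w2px('w2',[*(ax+r*u+s*n),98]).round())
```

```text
[508.5428259  206.74841617  60.        ] [538.1288284  197.12934638  60.        ]
tip px [316.81355919 301.65143366]
-22 -7 [201. 330.]
-22 7 [199. 309.]
55 -7 [331. 330.]
55 7 [331. 309.]
```

drive_tool(steps=[{"fingers": 1,"tx": 0,"ty": 0,"tz": 0.4,"twist": 0},{"fingers": 1,"tx": 0,"ty": 0,"tz": 0.75,"twist": 0},{"fingers": 1,"tx": 0,"ty": 0,"tz": 0.75,"twist": 0},{"fingers": 1,"tx": 0,"ty": 0,"tz": 0.75,"twist": 0}])

```text
t: 2.13
position: [517.1, 199.0, 124.1]
tcp_rot: [0.001, 0.393, 0.919, 0.0]
ft_force: [-1.1, 0.1, -0.5]
grip_width: -0.001
grip_force: 0.0
```

drive_tool(steps=[{"fingers": 1,"tx": 0,"ty": 0,"tz": 0.25,"twist": 0},{"fingers": 1,"tx": 0,"ty": 0,"tz": 0.5,"twist": 0},{"fingers": 1,"tx": 0,"ty": 0,"tz": 0.75,"twist": 0},{"fingers": 1,"tx": 0,"ty": 0,"tz": 0.75,"twist": 0},{"fingers": 1,"tx": 0,"ty": 0,"tz": 0.75,"twist": 0}])

```text
t: 2.55
position: [515.7, 198.6, 91.4]
tcp_rot: [-0.001, 0.393, 0.919, -0.0]
ft_force: [0.1, 0.2, -0.7]
grip_width: 0.002
grip_force: 0.0
```

```bash
cat >> h.py <<'E'
AX=np.array([505.8,143.1])
def frame():
    from scipy.spatial.transform import Rotation as R
    o=robot.get_obs(); M=R.from_quat(np.roll(o['tcp_rot'],-1)).as_matrix(); return o,M
def plan(angs,r=46,off=18):
    """finger pushing face for handle angle (deg): row values in tool units"""
    o,M=frame(); p=o['position']; ydir=np.degrees(np.arctan2(M[1,1],M[0,1]))
    n0=M[:2,0]; u0=M[:2,1]; rel=p[:2]-AX; print('t',o['t'],p.round(1),'face angle',(90-ydir).round(1),'r',(rel@u0).round(1),'off',(rel@n0).round(1),'F',o['ft_force'].round(1))
    for a in angs:
        b=np.radians(90-a); u=np.array([np.cos(b),np.sin(b)]); n=np.array([-u[1],u[0]])
        d=AX+r*u+off*n-p[:2]; print(a,'tx %.2f ty %.2f tw %.2f'%(d@n0/40,d@u0/40,(a-(90-ydir))/5))
E
python3 -c "
from h import *
plan([36,40,44,48,52,56,60])"
```

```text
t 2.55 [515.7 198.6  91.4] face angle 46.3 r 45.5 off 33.3 F [ 0.1  0.2 -0.7]
36 tx -0.18 ty -0.09 tw -2.06
40 tx -0.26 ty -0.05 tw -1.26
44 tx -0.34 ty -0.01 tw -0.46
48 tx -0.42 ty 0.02 tw 0.34
52 tx -0.50 ty 0.05 tw 1.14
56 tx -0.58 ty 0.07 tw 1.94
60 tx -0.67 ty 0.09 tw 2.74
```

drive_tool(steps=[{"fingers": 1,"tx": -0.1,"ty": 0,"tz": 0,"twist": 0},{"fingers": 1,"tx": -0.2,"ty": 0,"tz": 0,"twist": 0},{"fingers": 1,"tx": -0.3,"ty": 0,"tz": 0,"twist": 0},{"fingers": 1,"tx": -0.36,"ty": 0,"tz": 0,"twist": 0},{"fingers": 1,"tx": -0.42,"ty": 0.02,"tz": 0,"twist": 0.34},{"fingers": 1,"tx": -0.46,"ty": 0.03,"tz": 0,"twist": 0.74},{"fingers": 1,"tx": -0.5,"ty": 0.05,"tz": 0,"twist": 1.14},{"fingers": 1,"tx": -0.54,"ty": 0.06,"tz": 0,"twist": 1.54},{"fingers": 1,"tx": -0.58,"ty": 0.07,"tz": 0,"twist": 1.94},{"fingers": 1,"tx": -0.58,"ty": 0.07,"tz": 0,"twist": 1.94},{"fingers": 1,"tx": -0.58,"ty": 0.07,"tz": 0,"twist": 1.94}])

```text
t: 3.47
position: [534.7, 183.6, 92.5]
tcp_rot: [0.0, 0.469, 0.883, 0.0]
ft_force: [0.7, -0.1, 0.3]
grip_width: 0.001
grip_force: 0.0
```

Run:
```python
from h import *
plan([60,64,68,72,76,80,84,88])
snap('top','top3');i=cv2.imread('pics/top3.png')
a=cv2.resize(i[215:315,215:315],(500,500),interpolation=cv2.INTER_CUBIC)
w=snap('wrist','w3')['img'];cv2.imwrite('pics/crop3.png',np.hstack([a,cv2.resize(w[150:450,150:330],(300,500))]))
```

```text
t 3.4667 [534.7 183.6  92.5] face angle 56.0 r 46.7 off 17.4 F [ 0.7 -0.1  0.3]
60 tx -0.07 ty 0.01 tw 0.80
64 tx -0.15 ty 0.03 tw 1.60
68 tx -0.23 ty 0.05 tw 2.40
72 tx -0.32 ty 0.06 tw 3.20
76 tx -0.41 ty 0.07 tw 4.00
80 tx -0.49 ty 0.07 tw 4.80
84 tx -0.58 ty 0.06 tw 5.60
88 tx -0.66 ty 0.05 tw 6.40
```

View pics/crop3.png

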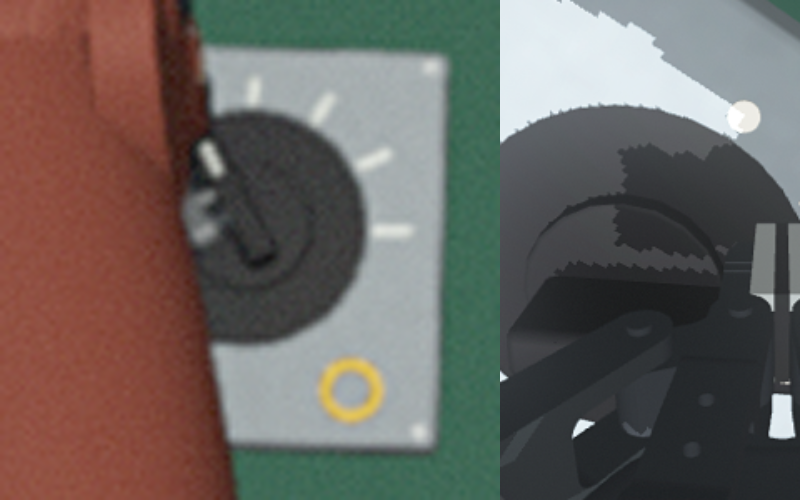

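The top crop shows the pointer at bar 2: tip (205,145), tail (262,262). The fingertip force is near zero. I push on to bar 3.

drive_tool(steps=[{"fingers": 1,"tx": -0.07,"ty": 0.01,"tz": 0,"twist": 0.8},{"fingers": 1,"tx": -0.13,"ty": 0.03,"tz": 0,"twist": 1.4},{"fingers": 1,"tx": -0.19,"ty": 0.04,"tz": 0,"twist": 2},{"fingers": 1,"tx": -0.25,"ty": 0.05,"tz": 0,"twist": 2.6},{"fingers": 1,"tx": -0.3,"ty": 0.06,"tz": 0,"twist": 3},{"fingers": 1,"tx": -0.34,"ty": 0.06,"tz": 0,"twist": 3.4},{"fingers": 1,"tx": -0.38,"ty": 0.07,"tz": 0,"twist": 3.8},{"fingers": 1,"tx": -0.42,"ty": 0.07,"tz": 0,"twist": 4.2},{"fingers": 1,"tx": -0.46,"ty": 0.07,"tz": 0,"twist": 4.6},{"fingers": 1,"tx": -0.5,"ty": 0.07,"tz": 0,"twist": 5},{"fingers": 1,"tx": -0.5,"ty": 0.07,"tz": 0,"twist": 5}])

```text
t: 4.48
position: [548.1, 168.7, 92.4]
tcp_rot: [0.0, 0.65, 0.76, 0.0]
ft_force: [-0.1, -0.4, -0.0]
grip_width: 0.0
grip_force: 0.0
```

Run:
```python
from h import *
plan([84,88,92,96,100,102,104,106,108,110,112])
snap('top','top4');i=cv2.imread('pics/top4.png')
a=cv2.resize(i[215:315,215:315],(500,500),interpolation=cv2.INTER_CUBIC);cv2.imwrite('pics/crop4.png',a)
```

```text
t 4.4833 [548.1 168.7  92.4] face angle 81.1 r 45.8 off 18.8 F [-0.1 -0.4 -0. ]
84 tx -0.08 ty 0.03 tw 0.59
88 tx -0.16 ty 0.05 tw 1.39
92 tx -0.25 ty 0.07 tw 2.19
96 tx -0.33 ty 0.08 tw 2.99
100 tx -0.42 ty 0.09 tw 3.79
102 tx -0.46 ty 0.09 tw 4.19
104 tx -0.50 ty 0.09 tw 4.59
106 tx -0.55 ty 0.09 tw 4.99
108 tx -0.59 ty 0.09 tw 5.39
110 tx -0.63 ty 0.08 tw 5.79
112 tx -0.67 ty 0.07 tw 6.19
```

View pics/crop4.png

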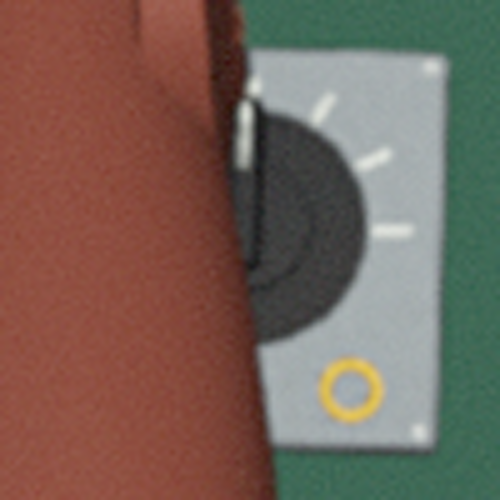

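The pointer is now at bar 3, with its line at (246,130), pointing straight ahead. I push on to just past the ridge at 105° and stop.

drive_tool(steps=[{"fingers": 1,"tx": -0.08,"ty": 0.03,"tz": 0,"twist": 0.6},{"fingers": 1,"tx": -0.16,"ty": 0.05,"tz": 0,"twist": 1.4},{"fingers": 1,"tx": -0.23,"ty": 0.07,"tz": 0,"twist": 2},{"fingers": 1,"tx": -0.29,"ty": 0.08,"tz": 0,"twist": 2.6},{"fingers": 1,"tx": -0.36,"ty": 0.08,"tz": 0,"twist": 3.2},{"fingers": 1,"tx": -0.42,"ty": 0.09,"tz": 0,"twist": 3.8},{"fingers": 1,"tx": -0.46,"ty": 0.09,"tz": 0,"twist": 4.2},{"fingers": 1,"tx": -0.5,"ty": 0.09,"tz": 0,"twist": 4.6},{"fingers": 1,"tx": -0.55,"ty": 0.09,"tz": 0,"twist": 5},{"fingers": 1,"tx": -0.59,"ty": 0.09,"tz": 0,"twist": 5.4},{"fingers": 1,"tx": -0.62,"ty": 0.08,"tz": 0,"twist": 5.7},{"fingers": 1,"tx": -0.62,"ty": 0.08,"tz": 0,"twist": 5.7}])

```text
t: 5.53
position: [554.9, 144.8, 92.3]
tcp_rot: [-0.0, 0.817, 0.577, -0.0]
ft_force: [-0.5, 0.2, 0.0]
grip_width: -0.0
grip_force: 0.0
```

Run:
```python
from h import *
plan([110])
snap('top','top5');i=cv2.imread('pics/top5.png')
a=cv2.resize(i[215:315,215:315],(400,400),interpolation=cv2.INTER_CUBIC)
w=snap('wrist','w5')['img'];cv2.imwrite('pics/crop5.png',np.hstack([a,cv2.resize(w[100:460,140:500],(400,400))]))
```

```text
t 5.5333 [554.9 144.8  92.3] face angle 109.5 r 45.8 off 18.0 F [-0.5  0.2  0. ]
110 tx -0.01 ty 0.01 tw 0.09
```

View pics/crop5.png

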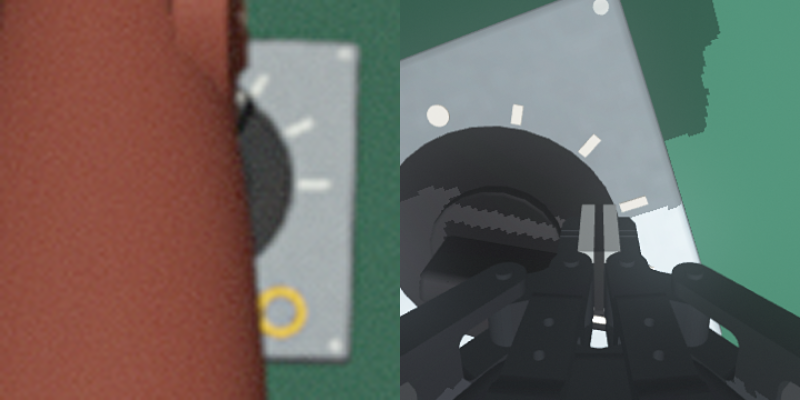

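Force is zero and the handle has turned ahead of the finger, as expected at bar 4. I back off, rise, go over to above the large button, and check the selector from there with the arm clear.

drive_tool(steps=[{"fingers": 1,"tx": 0.25,"ty": 0,"tz": 0,"twist": 0},{"fingers": 1,"tx": 0.5,"ty": 0,"tz": 0,"twist": 0},{"fingers": 1,"tx": 0.5,"ty": 0,"tz": 0,"twist": 0},{"fingers": 1,"tx": 0.5,"ty": 0,"tz": -0.8,"twist": 0},{"fingers": 1,"tx": 0.5,"ty": 0,"tz": -1.6,"twist": 0},{"fingers": 1,"tx": 0.5,"ty": 0,"tz": -2.4,"twist": 0},{"fingers": 1,"tx": 0.5,"ty": 0,"tz": -2.4,"twist": 0}])

```text
t: 6.22
position: [564.5, 164.4, 195.4]
tcp_rot: [0.002, 0.816, 0.577, 0.004]
ft_force: [1.5, 0.2, 0.4]
grip_width: 0.0
grip_force: 0.0
```

drive_tool(steps=[{"fingers": 1,"tx": -0.9,"ty": 0.1,"tz": 0,"twist": 0},{"fingers": 1,"tx": -1.8,"ty": 0.2,"tz": 0,"twist": 0},{"fingers": 1,"tx": -2.7,"ty": 0.3,"tz": 0,"twist": 0},{"fingers": 1,"tx": -3.6,"ty": 0.4,"tz": 0,"twist": 0},{"fingers": 1,"tx": -4.5,"ty": 0.5,"tz": 0,"twist": 0},{"fingers": 1,"tx": -5.4,"ty": 0.6,"tz": 0,"twist": 0},{"fingers": 1,"tx": -6.3,"ty": 0.75,"tz": 0,"twist": 0},{"fingers": 1,"tx": -7.2,"ty": 0.9,"tz": 0,"twist": 0},{"fingers": 1,"tx": -8.1,"ty": 1,"tz": 0,"twist": 0},{"fingers": 1,"tx": -9.12,"ty": 1.13,"tz": 0,"twist": 0},{"fingers": 1,"tx": -9.12,"ty": 1.13,"tz": 0,"twist": 0},{"fingers": 1,"tx": -9.12,"ty": 1.13,"tz": 0,"twist": 0}])

```text
t: 7.22
position: [482.1, -196.9, 188.1]
tcp_rot: [-0.0, 0.818, 0.576, 0.0]
ft_force: [-0.7, 0.6, -0.9]
grip_width: 0.002
grip_force: 0.0
```

Run:
```python
from h import *
o,M=frame(); d=np.array([482.3,-195.1])-o['position'][:2]; print(o['t'],o['position'],'tx,ty',d@M[:2,0]/40,d@M[:2,1]/40, o['qpos'].round(2))
snap('top','top6');i=cv2.imread('pics/top6.png')
a=cv2.resize(i[215:315,215:315],(400,400),interpolation=cv2.INTER_CUBIC)
w=snap('wrist','w6')['img'];cv2.imwrite('pics/crop6.png',np.hstack([a,cv2.resize(w[100:460,140:500],(400,400))]))
P=[px*np.array([1,1]) for px in (w2px('w6',[482.3,-195.1,67]),)]; print('start px in crop',(P[0]-[140,100])/.9+[400,0])
```

```text
7.2167 [ 482.05502245 -196.94388848  188.07154523] tx,ty 0.04546489939094013 -0.009767526724752538 [-0.64 -0.14 -0.26  1.46  0.    1.28]
start px in crop [596.86581816 149.41592505]
```

View pics/crop6.png

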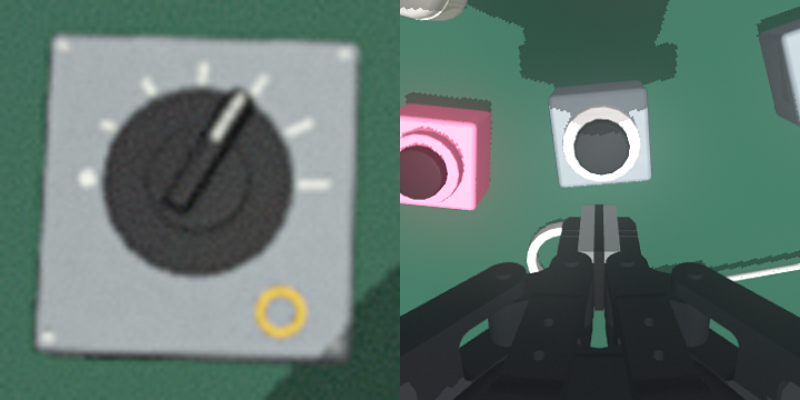

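The selector is at bar 4: tip (243,95), tail (178,205), bar 4 at (260,85). The button sits at crop (602,147) against a predicted (597,149), so the estimate holds. I descend.

drive_tool(steps=[{"fingers": 1,"tx": 0.03,"ty": 0,"tz": 0.8,"twist": 0},{"fingers": 1,"tx": 0.03,"ty": 0,"tz": 1.6,"twist": 0},{"fingers": 1,"tx": 0.03,"ty": 0,"tz": 2.2,"twist": 0},{"fingers": 1,"tx": 0.03,"ty": 0,"tz": 2.4,"twist": 0},{"fingers": 1,"tx": 0.03,"ty": 0,"tz": 2.4,"twist": 0},{"fingers": 1,"tx": 0.03,"ty": 0,"tz": 2.4,"twist": 0}])

```text
t: 7.82
position: [483.4, -193.4, 93.2]
tcp_rot: [0.0, 0.816, 0.578, 0.0]
ft_force: [-0.7, -0.2, 0.1]
grip_width: -0.0
grip_force: 0.0
```

drive_tool(steps=[{"fingers": 1,"tx": 0,"ty": 0,"tz": 0.05,"twist": 0},{"fingers": 1,"tx": 0,"ty": 0,"tz": 0.1,"twist": 0},{"fingers": 1,"tx": 0,"ty": 0,"tz": 0.15,"twist": 0},{"fingers": 1,"tx": 0,"ty": 0,"tz": 0.2,"twist": 0},{"fingers": 1,"tx": 0,"ty": 0,"tz": 0.25,"twist": 0},{"fingers": 1,"tx": 0,"ty": 0,"tz": 0.25,"twist": 0},{"fingers": 1,"tx": 0,"ty": 0,"tz": 0.25,"twist": 0}])

```text
t: 8.4
position: [483.1, -194.3, 82.6]
tcp_rot: [0.0, 0.817, 0.577, 0.0]
ft_force: [1.2, -1.5, 2.1]
grip_width: -0.0
grip_force: 1.1
```

Contact has begun (about 2 N at TCP z = 82.6). I press on in small steps.

drive_tool(steps=[{"fingers": 1,"tx": 0,"ty": 0,"tz": 0.04,"twist": 0},{"fingers": 1,"tx": 0,"ty": 0,"tz": 0.07,"twist": 0},{"fingers": 1,"tx": 0,"ty": 0,"tz": 0.1,"twist": 0},{"fingers": 1,"tx": 0,"ty": 0,"tz": 0.1,"twist": 0},{"fingers": 1,"tx": 0,"ty": 0,"tz": 0.1,"twist": 0}])

```text
t: 8.82
position: [483.1, -194.3, 78.5]
tcp_rot: [0.0, 0.817, 0.577, 0.0]
ft_force: [2.8, -0.4, 4.7]
grip_width: -0.004
grip_force: 2.2
```

drive_tool(steps=[{"fingers": 1,"tx": 0,"ty": 0,"tz": 0.02,"twist": 0},{"fingers": 1,"tx": 0,"ty": 0,"tz": 0.04,"twist": 0},{"fingers": 1,"tx": 0,"ty": 0,"tz": 0.04,"twist": 0},{"fingers": 1,"tx": 0,"ty": 0,"tz": 0.04,"twist": 0}])

```text
t: 9.15
position: [483.2, -194.3, 77.9]
tcp_rot: [0.001, 0.817, 0.577, 0.0]
ft_force: [-2.1, 1.3, 13.6]
grip_width: -0.003
grip_force: 6.8
```

drive_tool(steps=[{"fingers": 1,"tx": 0,"ty": 0,"tz": 0.025,"twist": 0},{"fingers": 1,"tx": 0,"ty": 0,"tz": 0.025,"twist": 0},{"fingers": 1,"tx": 0,"ty": 0,"tz": 0.025,"twist": 0}])

```text
t: 9.4
position: [483.3, -194.4, 77.8]
tcp_rot: [0.001, 0.817, 0.577, 0.0]
ft_force: [-4.9, 3.4, 20.6]
grip_width: -0.001
grip_force: 10.7
```

drive_tool(steps=[{"fingers": 1,"tx": 0,"ty": 0,"tz": -0.2,"twist": 0},{"fingers": 1,"tx": 0,"ty": 0,"tz": -0.5,"twist": 0},{"fingers": 1,"tx": 0,"ty": 0,"tz": -1.3,"twist": 0},{"fingers": 1,"tx": 0,"ty": 0,"tz": -2.1,"twist": 0},{"fingers": 1,"tx": 0,"ty": 0,"tz": -2.6,"twist": 0},{"fingers": 1,"tx": 0,"ty": 0,"tz": -2.6,"twist": 0},{"fingers": 1,"tx": 0,"ty": 0,"tz": -2.6,"twist": 0},{"fingers": 1,"tx": 0,"ty": 0,"tz": -2.6,"twist": 0}])

```text
t: 10.07
position: [482.3, -193.7, 178.7]
tcp_rot: [-0.001, 0.817, 0.577, -0.0]
ft_force: [0.3, 0.4, -0.1]
grip_width: 0.002
grip_force: 0.0
```

Run:
```python
from h import *
c=snap('top','top7'); o=robot.get_obs(); print(o['t'],o['position'],o['ft_force'],abs(o['dq']).max())
a,b=cv2.imread('pics/top6.png'),cv2.imread('pics/top7.png'); print('selector change', cv2.absdiff(a,b)[225:300,225:300].mean())
print(robot.job_done())
```

```text
10.1167 [ 482.15572895 -193.56488513  178.30625793] [-0.66886071  0.66667519  0.22638548] 0.007513928139951153
selector change 2.1937777777777776
the job is handed in; nothing more can be done
None
```

I set the selector to bar 4, pressed the large button until it bottomed out (about 20 N), moved the arm clear and handed the job in at about 10 s; the hand-in returned no verdict.

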